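# Empty the hall tray of spent cells into the collection tub

## Task

Draw the handled tray of spent batteries out from under the shelf, carry it level to the round tub and tip all four batteries in, holding the pouring lip low over the tub. Then slide the empty tray back into the bay it came from, standing square and as deep as it stood before with its handle towards you, and let go; leave the tub and everything else where they stand.

Things in the scene. Friction and masses are not known exactly. Their poses are not given: they have to be found in the camera images.
- tray: White tray, about 170 g, 127 long (x) by 142 wide (y), walls 4 thick. Origin: centre of the underside of that body (handle not counted), x to the open pouring end, z up. Floor 4 thick from x -59.5 to +16.5, then a ramp rising at 25 degrees to the lip. Handle-end wall and sides 55 high, sides 41 high by the ramp. Stands on the table in one bay of the riser, handle to the robot side.
- tray_grip (a point): Middle of the top bar of the tray's loop handle, at (-87.5, 0, 49) in the tray's frame. Bar 50 long along tray x (-112.5 to -62.5), 20 wide (y), 18 tall; open loop below it (26 high). At the start this point is only about 4 to 14 in front of the edge of the shelf board above (underside 125 over the table), too close for a gripper held upright.
- tray_lip (a point): Middle of the pouring lip's edge, at (63.5, 0, 26) in the tray's frame. Surfaces here have a friction coefficient of about 0.5 to 0.7.
- cell0: One of four equal spent D cells lying in the tray at the start: steel cylinder 33 in diameter, 61.5 long along its y axis with a small nub at +y, about 100 g. Origin near the middle of the cylinder. They lie across the tray, two by two, and can roll.
- cell1: One of four equal spent D cells lying in the tray at the start: steel cylinder 33 in diameter, 61.5 long along its y axis with a small nub at +y, about 100 g. Origin near the middle of the cylinder. They lie across the tray, two by two, and can roll.
- cell2: One of four equal spent D cells lying in the tray at the start: steel cylinder 33 in diameter, 61.5 long along its y axis with a small nub at +y, about 100 g. Origin near the middle of the cylinder. They lie across the tray, two by two, and can roll.
- cell3: One of four equal spent D cells lying in the tray at the start: steel cylinder 33 in diameter, 61.5 long along its y axis with a small nub at +y, about 100 g. Origin near the middle of the cylinder. They lie across the tray, two by two, and can roll.
- tub: Round grey collection tub, loose (0.8 kg), open top: outer diameter 184 at the foot, 240 at the rim (250 over the rim bead), rim 103 high, wall 4, floor 5 thick. Origin: centre of the underside.
- riser: Fixed white two-bay shelf riser, open at front and back, no floor. Origin: centre of its footprint at table height; front faces its -x. 190 deep (x), 379 wide (y); top board z 125 to 143; upright panels 15 thick at y -182, 0, +182: each bay is 167 wide. The tray starts in one bay, its handle-end wall 10 to 20 behind the front edge, with about 10 to 15 free on each side.
- kit_box: Bystander: lidded box 127 x 134 x 73 high in the other bay. Origin: centre of its underside.
- tablet: Bystander: tablet on a black charging stand, on top of the riser near its back; 196 wide, 135 high, 110 deep. Origin: centre of the stand's underside.
- torch: Bystander: aluminium torch standing on its head on the table, 60 in diameter at the head, 172 high. Origin: centre of the underside.
- speaker: Bystander: flat round grey speaker on top of the riser, 98 in diameter, 42 high. Origin: centre of the underside.

How it is judged:
On the way, in this order (a step that is already met when the one before it is completed fails the run):
1. the tray is drawn out and lifted (its body more than 150 mm from where it stood, more than 30 mm above the table), level within 0.35 rad, all four cells still in it (distance of tray from where it was at the start of the episode above 0.15 m and height (world z) of tray above 0.03 m and angle between tray's own z axis and vertical below 0.35 rad and x of cell0 in the frame of tray between -0.06 and 0.05 m and y of cell0 in the frame of tray between -0.067 and 0.067 m and z of cell0 in the frame of tray between 0 and 0.07 m and x of cell1 in the frame of tray between -0.06 and 0.05 m and y of cell1 in the frame of tray between -0.067 and 0.067 m and z of cell1 in the frame of tray between 0 and 0.07 m and x of cell2 in the frame of tray between -0.06 and 0.05 m and y of cell2 in the frame of tray between -0.067 and 0.067 m and z of cell2 in the frame of tray between 0 and 0.07 m and x of cell3 in the frame of tray between -0.06 and 0.05 m and y of cell3 in the frame of tray between -0.067 and 0.067 m and z of cell3 in the frame of tray between 0 and 0.07 m), for 0.2 s.
2. the tray is tipped more than 0.6 rad with the middle of its lip over the tub (within 120 mm of its axis) and less than 220 mm above the table, and all four cells are in the tub (angle between tray's own z axis and vertical above 0.6 rad and horizontal distance between tray_lip and tub below 0.12 m and height (world z) of tray_lip below 0.22 m and horizontal distance between each of cell0, cell1, cell2, cell3 and tub below 0.105 m and z of cell0 in the frame of tub between 0 and 0.09 m and z of cell1 in the frame of tub between 0 and 0.09 m and z of cell2 in the frame of tub between 0 and 0.09 m and z of cell3 in the frame of tub between 0 and 0.09 m), for 0.1 s.
At the end, for the whole second after the job is handed in: All four cells at rest in the tub (within 105 mm of its axis, below the rim); tray released and still on the table in its bay, within 30 mm of its start, level within 0.06 rad, in line with the riser within 0.12 rad, handle to the front; tub upright, moved under 40 mm (horizontal distance between each of cell0, cell1, cell2, cell3 and tub below 0.105 m and z of cell0 in the frame of tub between 0 and 0.09 m and z of cell1 in the frame of tub between 0 and 0.09 m and z of cell2 in the frame of tub between 0 and 0.09 m and z of cell3 in the frame of tub between 0 and 0.09 m and linear speed of each of cell0, cell1, cell2, cell3 below 0.05 m/s and distance of tray from where it was at the start of the episode below 0.03 m and angle between tray's own z axis and vertical below 0.06 rad and angle between the x axis of tray and the x axis of riser, either way round below 0.12 rad and x of tray_grip in the frame of riser below -0.05 m and linear speed of tray below 0.03 m/s and distance of tub from where it was at the start of the episode below 0.04 m and angle between tub's own z axis and vertical below 0.1 rad); the robot touches nothing.
It fails at once if the lidded box is moved more than 30 mm or tipped more than 0.3 rad (distance of kit_box from where it was at the start of the episode above 0.03 m or angle between kit_box's own z axis and vertical above 0.3 rad).
It fails at once if the tablet on its stand is moved more than 30 mm or tipped more than 0.3 rad (distance of tablet from where it was at the start of the episode above 0.03 m or angle between tablet's own z axis and vertical above 0.3 rad).
It fails at once if the torch is moved more than 30 mm or tipped more than 0.3 rad (distance of torch from where it was at the start of the episode above 0.03 m or angle between torch's own z axis and vertical above 0.3 rad).
It fails at once if the speaker is moved more than 30 mm or tipped more than 0.3 rad (distance of speaker from where it was at the start of the episode above 0.03 m or angle between speaker's own z axis and vertical above 0.3 rad).
It also fails if it takes over 67 s, if anything falls off the work surface, if the arm or the gripper's body presses on something with over 40 N, if the wrist force passes 120 N, or if a joint passes its speed limit or range.

## Robot

A 6-joint arm with a two-finger parallel gripper is mounted at the origin on the work surface. World frame = base frame: x ahead of the robot, y to its left, z up, the work surface at z = 0. Lengths are in m, angles in rad, forces in N, time in s.
With the tool pointing down it reaches from about 0.425 to 1.125 m from the base axis. Payload 14.9 kg.
Tool frame: the origin (TCP) lies midway between the tips of the shut fingers; the grasp point (between the pads) lies 19 mm behind it; z points along the fingers, y is the line along which they close (so a half turn about z gives the same grasp; the last joint's range is limited). The gripper opens to 91 mm and grips with 3 to 60 N. Pads are 32 mm wide; open, the fingers measure 118 mm over their backs; the gripper's body (76 mm by 178 mm) begins 60 mm behind the grasp point.
Start: joints at [1.285, 0.379, 1.734, -0, 1.028, -0.033], TCP at [0.175, 0.678, 0.214] pointing down, gripper open.
Joint ranges: [-2.77, 2.77], [-0.74, 2.19], [0, 2.66], [-1.06, 4.2], [0.31, 2.87], [-3.08, 3.08]. Speed limits (rad/s): [1.89, 1.89, 2.39, 3.14, 3.14, 3.14].

## Interface

Orientations are given as [roll, pitch, yaw] about the fixed x, y, z axes, in that order (R = Rz(yaw) Ry(pitch) Rx(roll)).
In Python, from workcell import manip, snapshot, camera_info gives the robot as it stands (manip), with the cameras as plain functions.
- The arm moves only by the tool shift_gripper, called after "Emit:" by a JSON object that holds its "method" and its "body", one argument or row to a line. Schema: {"type":"object","properties":{"motion":{"type":"string"},"clamp_n":{"type":"number"},"only":{"type":"string"},"quiet":{"type":"boolean"},"lines":{"type":"string"}},"required":["motion"],"additionalProperties":false}. motion is a string of 1 to 8 rows, parted by semicolons, with the numbers parted by spaces; each row has 7 numbers: the finger opening in m, then dx, dy, dz in fractions of the full range, 1 being 0.8 m, then a rotation vector rx, ry, rz in a scale on which 1.0 is pi rad; each row is the pose to reach, as a shift and turn from the pose commanded when the call began, along the tool's axes at that moment; what a row does not reach only later rows make up. A row lasts 1/12 s, in which the tool goes at most 0.0417 m and 0.125 rad, less where a joint would pass 70% of its speed; a pose out of reach is approached as far as the arm can. The fingers move at their own pace and stop on an object; clamp_n is the grip in N (left out, the last holds). Time passes only in rows, so rows that do not move let the fingers close. The tool returns the time, the measured TCP pose, the force, the opening and the grip force at its end. only (a regular expression) keeps the lines of the reply that match it, lines (a string "A,B") keeps lines A to B, and quiet returns only ok. No shift or turn number may pass 1 either way. Input that does not fit is refused with a message, and nothing moves.
- manip.state(): the state, without advancing time (a new reading comes with each control period).
- snapshot(name): name is "scene" or "top"; returns the picture (420x560x3 uint8, red, green, blue); there is no depth.
- camera_info(name): a dict with "fx", "fy", "cx", "cy" (pixels), "R" (3x3) and "t" (3): a world point X has camera coordinates R X + t. Camera axes: x right, y down, z forward; pixel columns grow to the right and rows downward; lengths in m; the calibration is good to about 2 mm. A picture is of the moment at which its call begins. camera_info takes no time and is no camera call.
- manip.finish_job(): hands the job in; it is judged then, once.
The state is a dict: "t": time; "joints": joint angles; "qd": joint speeds; "joint_torque": joint torques, N m; "tcp_pos": TCP position; "tcp_rot": TCP orientation; "contact_force": force on the tool from outside, world axes, zero at the start; "ft_torque": the same for the moment, N m; "grip_width": finger opening in m; "grasp_force": force on a finger pad.
Only numpy, scipy, OpenCV 4.12 (cv2) and the standard library are available. Lean on these libraries where they do the work, as an engineer would, in place of code of your own. Each camera call takes 0.05 s, during which the arm holds its last target. There are 200 camera calls.

## Working session

There is one attempt and no reset: what is moved stays moved. The work goes in short steps, Python scripts to look and compute and a tool call to move; the robot and the scene stay as the last step left them, time stands still between calls to the robot, and variables do not carry over. Pictures are saved under pics/ and viewed, at most 11 in all, crops included, and the job is handed in when it is done.

```bash
ls; mkdir -p pics
```

Run:
```python
from workcell import manip, snapshot, camera_info
import cv2
for n in("scene","top"):
    cv2.imwrite(f"pics/{n}0.png",snapshot(n)[:,:,::-1])
    c=camera_info(n);print(n,c)
print(manip.state())
```

```text
pics
workcell.py
scene {'fx': 474.1712741396036, 'fy': 474.1712741396036, 'cx': 276.6616162827939, 'cy': 202.67854204548954, 'R': array([[-0.05717519, -0.99834978,  0.0053587 ],
       [-0.94586944,  0.05245053, -0.32028105],
       [ 0.31947145, -0.02338076, -0.94730741]]), 't': array([0.02124347, 0.63368641, 1.23593088])}
top {'fx': 427.13591870769386, 'fy': 427.13591870769386, 'cx': 281.6627867062884, 'cy': 203.6441712597088, 'R': array([[ 0.01774155, -0.99984196,  0.00113533],
       [-0.9827617 , -0.01764744, -0.18403263],
       [ 0.18402359,  0.00214926, -0.98291948]]), 't': array([0.00588781, 0.61745972, 1.07366603])}
{'t': 0.1, 'joints': array([ 1.28469957e+00,  3.79357324e-01,  1.73473654e+00, -5.81399756e-05,
        1.02846615e+00, -3.33304032e-02]), 'qd': array([-1.72766367e-04, -1.15187804e-03, -1.25346752e-03,  4.56055061e-05,
       -9.15301514e-05,  1.53294732e-03]), 'joint_torque': array([ 2.52217164e-03, -7.65037465e+01, -4.35295165e+01,  6.52100192e-02,
        3.97985056e-02,  3.32185368e-05]), 'tcp_pos': array([0.17499671, 0.67740451, 0.21334599]), 'tcp_rot': array([-3.14062418e+00,  1.75043413e-05,  2.88885634e+00]), 'contact_force': array([-0.34323757,  0.69348418,  0.86121496]), 'ft_torque': array([-0.01278573, -0.02833852, -0.0058834 ]), 'grasp_force': 0.0, 'grip_width': 0.09144806448354185}
```

View pics/scene0.png

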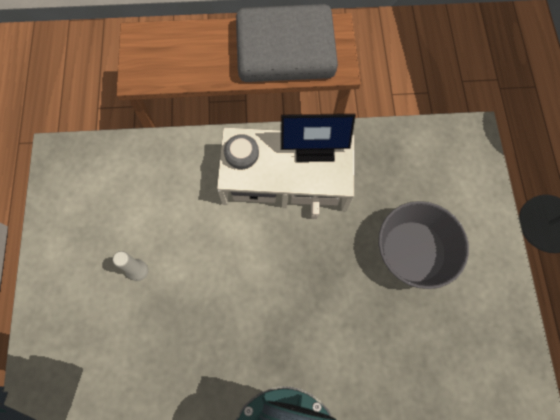

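View pics/top0.png

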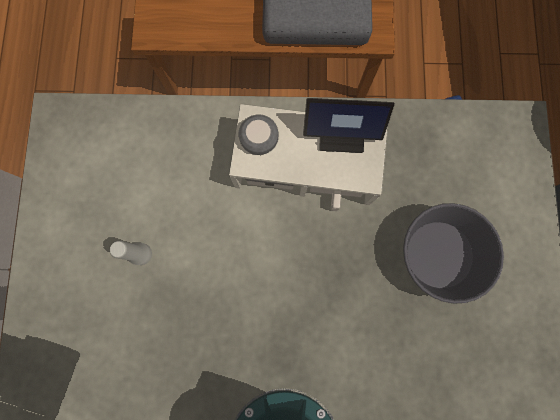

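The scene view shows the riser front edge running from about (220,190) to (353,195), with the handle sticking out at (315,209). The tub is at (423,245) and the torch at (130,265). In the top view the handle is at (335,201) and the tub at (453,253). The tray is in the right-hand (-y) bay. I'll enlarge the riser and handle next and measure the tub by masks.

Create h.py:
```python
import numpy as np,cv2
from workcell import manip, snapshot, camera_info
def ray(n,p):
    c=camera_info(n);R=np.array(c["R"]);o=-R.T@c["t"]
    return o,R.T@np.array([(p[0]-c["cx"])/c["fx"],(p[1]-c["cy"])/c["fy"],1])
def plane(n,p,z):
    o,d=ray(n,p);return o+d*(z-o[2])/d[2]
def tri(p,q):   # scene pixel, top pixel
    (a,u),(b,v)=ray("scene",p),ray("top",q)
    s=np.linalg.lstsq(np.c_[u,-v],b-a,rcond=None)[0]
    A,B=a+u*s[0],b+v*s[1];return (A+B)/2,np.linalg.norm(A-B)
def proj(n,X):
    c=camera_info(n);x=np.array(c["R"])@X+c["t"];return np.array([c["fx"]*x[0]/x[2]+c["cx"],c["fy"]*x[1]/x[2]+c["cy"]])
```

Run:
```python
import cv2,numpy as np
from h import *
s=cv2.imread("pics/scene0.png");t=cv2.imread("pics/top0.png")
f=lambda i,x,y:cv2.resize(i[y:y+100,x:x+190],None,fx=3,fy=3,interpolation=cv2.INTER_CUBIC)
cv2.imwrite("pics/c1.png",np.vstack([f(s,200,120),f(t,220,110)]))
# tub: bluish-grey dark region
for n,i,seed in(("scene",s,(423,245)),("top",t,(453,253))):
    b=i.astype(int); m=((b[:,:,0]-b[:,:,1]>0)).astype(np.uint8)
    m=cv2.morphologyEx(m,cv2.MORPH_CLOSE,np.ones((7,7)));m=cv2.morphologyEx(m,cv2.MORPH_OPEN,np.ones((5,5)))
    k,l,st,ce=cv2.connectedComponentsWithStats(m);j=l[seed[1],seed[0]]
    print(n,st[j],j)
    c=max(cv2.findContours((l==j).astype(np.uint8),0,1)[0],key=cv2.contourArea)[:,0]
    P=np.array([plane(n,p,.103)[:2] for p in c]);(ctr,r)=cv2.minEnclosingCircle((P*1000).astype(np.float32));print(ctr,r)
```

```text
scene [     0      0    560    420 230563] 0
(862.0888061523438, -42.84825897216797) 1040.80908203125
top [ 404  204   99   99 7703] 9
(494.01654052734375, -411.82818603515625) 123.54679870605469
```

View pics/c1.png

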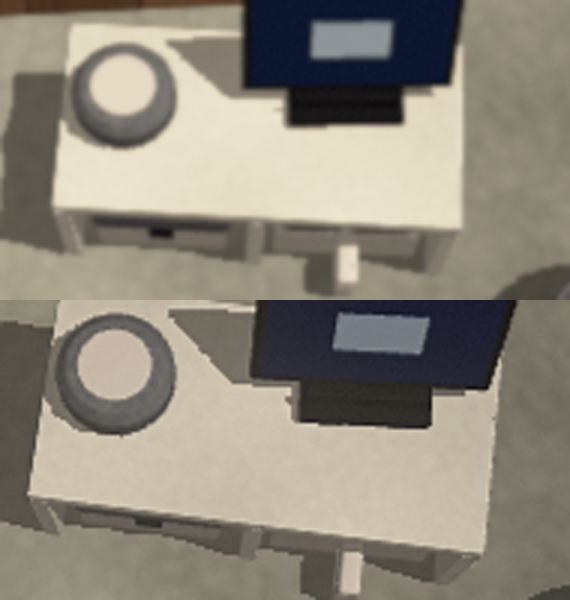

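The crop shows the riser's top front corners at scene (218,189.3) and (354,195.7), and in the top view at (230.3,175) and (381.3,194). The handle is the bright block near scene (315.7,208) and top (336.7,201). I'll measure from these.

Run:
```python
import cv2,numpy as np
from h import *
for a,b in (((218,189.3),(230.3,175)),((354,195.7),(381.3,194))):
    print("riser corner",tri(a,b),plane("scene",a,.143),plane("top",b,.143))
s=cv2.imread("pics/scene0.png");t=cv2.imread("pics/top0.png")
g=s.max(2);print(g[198:220,306:324])
g=t.max(2);print(g[190:215,328:346])
# tub in scene: saturation-based
b=s.astype(int);print([tuple(s[y,x]) for x,y in((383,245),(410,250),(460,245),(430,285),(370,250),(480,250))])
m=((b[:,:,0]-b[:,:,1]>-4)&(b.max(2)<125)).astype(np.uint8)
m=cv2.morphologyEx(m,cv2.MORPH_OPEN,np.ones((5,5)))
k,l,st,_=cv2.connectedComponentsWithStats(m);j=l[245,410];print(st[j],j)
c=max(cv2.findContours((l==j).astype(np.uint8),0,1)[0],key=cv2.contourArea)[:,0]
P=np.array([plane("scene",p,.103)[:2] for p in c])*1000;print(cv2.minEnclosingCircle(P.astype(np.float32)))
print(tri((423.5,245.5),(453,253)))
```

```text
riser corner (array([0.67626434, 0.14796954, 0.12276841]), np.float64(0.0006539449075493545)) [0.66873213 0.14616667 0.143     ] [0.67102745 0.14507025 0.143     ]
riser corner (array([ 0.63038665, -0.22815543,  0.13970973]), np.float64(3.101760733213482e-05)) [ 0.6292488  -0.22748695  0.143     ] [ 0.62968437 -0.22739507  0.143     ]
[[117 117 119 121 124 118 116 122 124 125 122 120 117 113 113 113 113 113]
 [115 115 116 117 117 117 118 124 127 128 129 128 126 119 118 117 117 117]
 [116 115 115 115 115 115 118 126 129 130 130 130 128 120 116 115 117 115]
 [115 116 115 116 115 117 124 142 151 155 156 157 151 130 118 115 116 115]
 [115 116 116 115 117 119 140 181 202 209 212 213 204 157 122 116 116 116]
 [110 110 111 112 112 120 149 198 221 226 228 230 222 168 122 115 113 114]
 [ 95  97  97  97 102 117 150 201 223 228 230 231 224 165 116 108 107 106]
 [ 85  85  85  85  95 116 152 202 223 229 230 232 223 162 106  95  94  94]
 [ 83  83  82  82  93 117 152 203 224 228 230 232 224 165 115 103 100  93]
 [ 82  83  82  82  92 117 154 204 224 228 229 229 224 180 145 137 131 113]
 [ 82  82  82
[... 2507 characters left out ...]
4 136 134 132 133 133 133 133]
 [133 135 138 139 137 136 136 133 134 136 135 134 135 135 133 134 133 134]
 [132 133 132 134 135 135 134 135 135 134 135 135 135 136 136 134 133 129]
 [127 131 130 134 133 133 133 134 134 135 136 135 137 135 134 135 129 131]]
[(np.uint8(85), np.uint8(85), np.uint8(89)), (np.uint8(99), np.uint8(100), np.uint8(106)), (np.uint8(47), np.uint8(48), np.uint8(50)), (np.uint8(64), np.uint8(64), np.uint8(68)), (np.uint8(64), np.uint8(73), np.uint8(77)), (np.uint8(131), np.uint8(151), np.uint8(158))]
[ 379  202   89   86 6005] 8
((493.5823669433594, -409.3446350097656), 122.73101043701172)
(array([ 0.49261317, -0.41807658,  0.08354951]), np.float64(0.002063045689466748))
```

Riser and tub agree with the given sizes: the front edge comes out 0.375 long, yaw is about -0.108, and the tub is at (0.494, -0.411) with r 0.123. Next I'll measure the handle and torch and write a helper that converts goal poses into tool-axis shifts.

Add to h.py:
```python
from scipy.spatial.transform import Rotation as Ro
def goal(g,az,th,dist=.019):
    """shift, rotvec in tool axes to put grasp point at g, tool y 90deg left of azimuth az, tool z th ahead of down"""
    st=manip.state();R0=Ro.from_euler("xyz",st["tcp_rot"]);p0=st["tcp_pos"]
    f=np.array([np.cos(az),np.sin(az),0]);y=np.array([-f[1],f[0],0]);z=np.sin(th)*f-np.array([0,0,np.cos(th)])
    R1=Ro.from_matrix(np.c_[np.cross(y,z),y,z]);p1=np.array(g)+dist*z
    print("shift",R0.inv().apply(p1-p0).round(4),"rot",(R0.inv()*R1).as_rotvec().round(3),"tcp",p1.round(4))
def where():
    st=manip.state();R0=Ro.from_euler("xyz",st["tcp_rot"]).as_matrix()
    print("t",round(st["t"],2),"grasp pt",(st["tcp_pos"]-.019*R0[:,2]).round(4),"th",np.arctan2(np.hypot(*R0[:2,2]),-R0[2,2]).round(3),"az",(np.arctan2(R0[1,1],R0[0,1])-np.pi/2).round(3),"j",st["joints"].round(3),"w",round(st["grip_width"],4),"F",st["contact_force"].round(1))
```

Run:
```python
from h import *
e=tri((315.5,213.5),(336.3,207.4));print("bar front top",e)
a=plane("scene",(315.5,213.5),.058);b=plane("top",(336.3,207.4),.058);E=(a+b)/2
print(a,b)
f=np.array([.994,-.108,0]);y=np.array([.108,.994,0]);c=(np.array([.6700,.1456,0])+[.6295,-.2274,0])/2
print("bar front in riser-front frame: ahead",-(E-c)@f,"lat",(E-c)@y)
# back part of side edges for tray yaw
for n,P in(("scene",((315.4,202),(315.5,212))),("top",((336.3+.0,206),(337.0,194.5)))):
    p,q=[plane(n,u,.058) for u in P];d=p-q if p[0]>q[0] else q-p;print(n,"bar az",np.arctan2(d[1],d[0]))
print("torch top",plane("scene",(121,259),.172),plane("top",(118,249),.172),tri((121,259),(118,249)))
goal([.32,.36,.28],-.05,0.0); goal([.50,-.12,.16],-.108,.6)
```

```text
bar front top (array([ 0.60867672, -0.12647936,  0.06273682]), np.float64(0.0010565779926816703))
[ 0.61003051 -0.12647025  0.058     ] [ 0.60962317 -0.12761188  0.058     ]
bar front in riser-front frame: ahead 0.030380387182162395 lat -0.08993591753945131
scene bar az -0.073910872545176
top bar az -0.06550789157191622
torch top [0.48074242 0.39496148 0.172     ] [0.48156983 0.39558214 0.172     ] (array([0.4816219 , 0.39631649, 0.16898752]), np.float64(0.0008398334433823236))
shift [-0.2198 -0.2711 -0.0474] rot [-0.001 -0.    -0.203] tcp [0.32  0.36  0.261]
shift [-0.5247 -0.6892  0.0697] rot [-0.044 -0.599 -0.14 ] tcp [ 0.5107 -0.1212  0.1443]
```

The bar's front end is at (0.610, -0.127), 30 mm ahead of the shelf edge, so the grip point is 5 mm ahead and laterally centred in the bay. That agrees with the text. The torch is at (0.481, 0.396), so I go around it on the robot side.

The manual's scale: shifts go in shares of 0.8 m and turns go in shares of pi rad. Converting my numbers, -0.26 m / 0.8 = -0.325, -0.02 m / 0.8 = -0.025, -0.2 rad / 3.1416 = -0.0637.

Emit:
{"method": "shift_gripper", "body": {
  "motion": "0.09 -0.0375 -0.0438 -0.0125 0 0 -0.0095;0.09 -0.075 -0.0875 -0.025 0 0 -0.0191;0.09 -0.1125 -0.1313 -0.0375 0 0 -0.0286;0.09 -0.15 -0.175 -0.05 0 0 -0.0382;0.09 -0.1875 -0.2188 -0.0563 0 0 -0.0477;0.09 -0.2188 -0.2563 -0.0625 0 0 -0.0573;0.09 -0.25 -0.2938 -0.0625 0 0 -0.0637;0.09 -0.275 -0.325 -0.0625 0 0 -0.0637",
  "clamp_n": 60
}}

```text
t: 0.77
tcp_pos: [0.3185, 0.3801, 0.264]
tcp_rot: [3.141, 0.0, 3.091]
contact_force: [-0.3, 0.3, 0.1]
grip_width: 0.0902
grasp_force: 0.0
```

```bash
python3 -c "
from h import *
where();goal([.573,-.123,.16],-.09,.6)"
```

```text
t 0.77 grasp pt [0.3185 0.3801 0.283 ] th 0.001 az -0.051 j [ 0.826 -0.015  2.106 -0.     1.05  -0.693] w 0.0902 F [-0.3  0.3  0.1]
shift [-0.2905 -0.4899  0.1196] rot [ 0.012 -0.6    0.038] tcp [ 0.5837 -0.124   0.1443]
```

Scaled: -0.285 m / 0.8 = -0.3563, -0.252 m / 0.8 = -0.315, -0.6 rad / 3.1416 = -0.191.

Emit:
{"method": "shift_gripper", "body": {
  "motion": "0.09 -0.025 -0.045 0 0 -0.0223 0;0.09 -0.05 -0.09 0 0 -0.0446 0;0.09 -0.075 -0.135 0 0 -0.0668 0;0.09 -0.1 -0.18 0 0 -0.0891 0;0.09 -0.125 -0.225 0 0 -0.1114 0;0.09 -0.15 -0.27 0 0 -0.1337 0;0.09 -0.175 -0.315 0 0 -0.1592 0;0.09 -0.2 -0.3563 0 0.0032 -0.191 0.0095"
}}

```text
t: 1.43
tcp_pos: [0.4634, 0.0868, 0.2646]
tcp_rot: [-3.14, 0.605, 3.059]
contact_force: [2.8, 0.2, -0.1]
grip_width: 0.0898
grasp_force: 0.0
```

```bash
python3 -c "
from h import *
where();goal([.573,-.123,.14],-.09,.6)"
```

```text
t 1.43 grasp pt [0.4527 0.0877 0.2802] th 0.605 az -0.083 j [ 0.239 -0.297  2.435 -0.421  0.459 -0.922] w 0.0898 F [ 2.8  0.2 -0.1]
shift [-0.0331 -0.1999  0.1937] rot [0.003 0.005 0.006] tcp [ 0.5837 -0.124   0.1243]
```

Scaled: -0.2 m / 0.8 = -0.25, 0.194 m / 0.8 = 0.2425, 0.003 rad / 3.1416 = 0.001.

Emit:
{"method": "shift_gripper", "body": {
  "motion": "0.09 -0.005 -0.0313 0.03 0 0 0;0.09 -0.01 -0.0625 0.06 0 0 0;0.09 -0.015 -0.0938 0.0913 0 0 0;0.09 -0.0213 -0.125 0.1213 0 0 0;0.09 -0.0263 -0.1563 0.1513 0 0 0;0.09 -0.0313 -0.1875 0.1813 0 0 0;0.09 -0.0363 -0.2188 0.2125 0 0 0;0.09 -0.0413 -0.25 0.2425 0.001 0.0016 0.0019"
}}

```text
t: 2.1
tcp_pos: [0.562, -0.1117, 0.1968]
tcp_rot: [3.114, 0.557, 3.051]
contact_force: [1.2, 1.1, 0.5]
grip_width: 0.0899
grasp_force: 0.0
```

```bash
python3 -c "
from h import *
import cv2
where();goal([.624,-.128,.049],-.09,.6)
s,t=[cv2.resize(snapshot(n)[130:270,230:400,::-1],None,fx=3.2,fy=3.2) if 0 else snapshot(n)[130:260,250:380,::-1] for n in('scene','top')]
cv2.imwrite('pics/pre.png',cv2.resize(np.hstack([s,t]),None,fx=3,fy=3,interpolation=2))"
```

```text
t 2.1 grasp pt [ 0.5519 -0.1113  0.2129] th 0.558 az -0.075 j [-0.302  0.038  2.288  0.477  0.306 -2.209] w 0.0899 F [1.2 1.1 0.5]
shift [ 0.0237 -0.0156  0.1775] rot [ 0.028 -0.043 -0.001] tcp [ 0.6347 -0.129   0.0333]
```

View pics/pre.png

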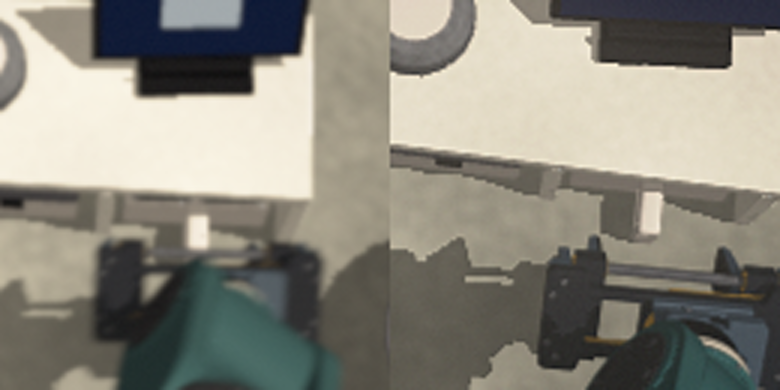

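The open fingers straddle the handle line correctly, but joint 5 is at its lower limit (0.31), so the 0.6 tilt is not available here. I'll fit the arm kinematics from the poses so far to see which tilt is feasible.

Create kin.py:
```python
import numpy as np
from scipy.optimize import least_squares
from scipy.spatial.transform import Rotation as Ro
D=[([1.28469957,.379357324,1.73473654,-.0000581,1.02846615,-.0333304],[.17499671,.67740451,.21334599],[-3.14062418,0,2.88885634]),
([.826,-.015,2.106,0,1.05,-.693],[.3185,.3801,.264],[3.141,0,3.091]),
([.239,-.297,2.435,-.421,.459,-.922],[.4634,.0868,.2646],[-3.14,.605,3.059]),
([-.302,.038,2.288,.477,.306,-2.209],[.562,-.1117,.1968],[3.114,.557,3.051])]
r=Ro.from_euler
def fk(q,P):
    a,d,L1,e,L2,Lt=P
    R=r('z',q[0]);p=np.array([0,0,d])+R.apply([a,0,0])
    R=R*r('y',q[1]);p=p+R.apply([0,0,L1]);R=R*r('y',q[2]);p=p+R.apply([e,0,L2])
    R=R*r('z',q[3])*r('y',q[4]);p=p+R.apply([0,0,Lt]);return p,R*r('z',q[5])
res=least_squares(lambda P:np.concatenate([fk(q,P)[0]-t for q,t,_ in D]),[.1,.4,.5,0,.5,.3]);P=res.x
OFF=(fk(D[0][0],P)[1].inv()*r('xyz',D[0][2]))
LO=np.array([-2.77,-.74,0,-1.06,.31,-3.08]);HI=np.array([2.77,2.19,2.66,4.2,2.87,3.08])
def ik(g,az,th,q0):
    f=np.array([np.cos(az),np.sin(az),0]);y=np.array([-f[1],f[0],0]);z=np.sin(th)*f-np.array([0,0,np.cos(th)])
    T=r('xyz',[0,0,0])*Ro.from_matrix(np.c_[np.cross(y,z),y,z]);p=np.array(g)+.019*z
    def F(q):
        a,b=fk(q,P);return np.r_[(a-p)*5,((b*OFF).inv()*T).as_rotvec()]
    s=least_squares(F,np.clip(q0,LO+.01,HI-.01),bounds=(LO,HI));return s.x.round(3),round(float(np.linalg.norm(s.fun)),4)
```

Run:
```python
from kin import *
print(P.round(4),np.abs(res.fun).max(),OFF.as_rotvec().round(3))
for q,t,e in D: print(((fk(q,P)[1]*OFF).inv()*r('xyz',e)).as_rotvec().round(3))
q0=[-.25,.3,2.0,0,.4,-1.7]
for th in(.3,.4,.45,.5,.6):
    print(th,"grasp",ik([.62,-.128,.049],-.09,th,q0),"out",ik([.46,-.114,.055],-.09,th,q0),"outhi",ik([.46,-.114,.12],-.09,th,q0))
```

```text
[0.0104 0.2999 0.5445 0.0322 0.5881 0.26  ] 0.02352353110667757 [-0.     0.     1.571]
[ 0. -0. -0.]
[-0.     0.    -0.001]
[ 0.    -0.     0.001]
[ 0.  0. -0.]
0.3 grasp (array([-0.218,  0.475,  2.068,  0.127,  0.31 , -1.814]), 0.0072) out (array([-0.282,  0.282,  2.342,  0.24 ,  0.31 , -1.988]), 0.0858) outhi (array([-0.27 ,  0.123,  2.376,  0.154,  0.351, -1.888]), 0.0)
0.4 grasp (array([-0.234,  0.469,  2.067,  0.248,  0.31 , -1.946]), 0.0977) out (array([-0.344,  0.275,  2.357,  0.624,  0.31 , -2.425]), 0.1641) outhi (array([-0.292,  0.107,  2.395,  0.307,  0.31 , -2.054]), 0.0551)
0.45 grasp (array([-0.249,  0.467,  2.069,  0.37 ,  0.31 , -2.08 ]), 0.141) out (array([-0.408,  0.289,  2.401,  1.223,  0.31 , -3.08 ]), 0.1818) outhi (array([-0.315,  0.101,  2.4  ,  0.448,  0.31 , -2.213]), 0.0943)
0.5 grasp (array([-0.281,  0.467,  2.08 ,  0.641,  0.31 , -2.377]), 0.1805) out (array([-0.407,  0.282,  2.402,  1.23 ,  0.31 , -3.08 ]), 0.1966) outhi (array([-0.355,  0.1  ,  2.415,  0.712,  0.31 , -2.509]), 0.1278)
0.6 grasp (array([-0.329,  0.474,  2.13 ,  1.31 ,  0.31 , -3.08 ]), 0.2141) out (array([-0.406,  0.267,  2.404,  1.244,  0.31 , -3.08 ]), 0.2494) outhi (array([-0.407,  0.104,  2.455,  1.248,  0.31 , -3.08 ]), 0.1567)
```

The kinematics show that joint 5's lower limit rules out tilts above about 0.28 at the grasp. So I'll work in two stages. First, pinch only the outer end of the bar at a tilt of about 0.25 and drag the tray about 100 mm out on the table. Then regrasp it deeper and more upright. For the return I reverse this.

```bash
sed -i "s/a,d,L1,e,L2,Lt=P/a,d,L1,e,L2,Lt,b=P/; s/R.apply(\[a,0,0\])/R.apply([a,b,0])/; s/0,.5,.3\]);P/0,.5,.3,.02]);P/" kin.py
```

Run:
```python
from kin import *
from h import goal
print(P.round(4),np.abs(res.fun).max())
q0=[-.25,.3,2.0,0,.4,-1.7]
for th in(.1,.15,.2,.25,.3):
    print(th,*[ik(g,-.09,th,q0) for g in([.608,-.127,.049],[.60,-.127,.12],[.50,-.117,.049],[.44,-.112,.06],[.42,-.11,.15])],sep="\n  ")
goal([.602,-.1265,.12],-.09,.25);goal([.608,-.127,.049],-.09,.25)
```

```text
[0.0014 0.3181 0.551  0.0419 0.6025 0.2691 0.0234] 0.00013567483228876798
0.1
  (array([-0.25 ,  0.497,  1.994,  0.03 ,  0.553, -1.756]), 0.0)
  (array([-0.253,  0.369,  2.006,  0.026,  0.668, -1.754]), 0.0)
  (array([-0.285,  0.376,  2.206,  0.043,  0.462, -1.803]), 0.0)
  (array([-0.313,  0.282,  2.319,  0.052,  0.443, -1.839]), 0.0)
  (array([-0.323,  0.05 ,  2.342,  0.038,  0.653, -1.833]), 0.0)
0.15
  (array([-0.253,  0.486,  2.018,  0.052,  0.49 , -1.778]), 0.0)
  (array([-0.257,  0.355,  2.031,  0.043,  0.608, -1.771]), 0.0)
  (array([-0.29 ,  0.365,  2.229,  0.076,  0.401, -1.838]), 0.0)
  (array([-0.319,  0.272,  2.342,  0.091,  0.383, -1.882]), 0.0)
  (array([-0.331,  0.032,  2.365,  0.063,  0.6  , -1.861]), 0.0)
0.2
  (array([-0.257,  0.476,  2.043,  0.08 ,  0.427, -1.807]), 0.0)
  (array([-0.26 ,  0.343,  2.055,  0.065,  0.547, -1.793]), 0.0)
  (array([-0.295,  0.357,  2.252,  0.122,  0.339, -1.887]), 0.0)
  (array([-0.326,  0.262,  2.365,  0.147,  0.323, -1.942]), 0.0)
  (array([-0.338,  0.016,  2.388,  0.094,  0.546, -1.895]), 0.0)
0.25
  (array([-0.26 ,  0.467,  2.067,  0.118,  0.363, -1.847]), 0.0)
  (array([-0.264,  0.331,  2.08 ,  0.092,  0.486, -1.821]), 0.0)
  (array([-0.303,  0.35 ,  2.263,  0.182,  0.31 , -1.952]), 0.0231)
  (array([-0.338,  0.255,  2.371,  0.219,  0.31 , -2.022]), 0.033)
  (array([-3.460e-01,  1.000e-03,  2.410e+00,  1.330e-01,  4.920e-01,
       -1.937e+00]), 0.0)
0.3
  (array([-0.265,  0.461,  2.086,  0.172,  0.31 , -1.902]), 0.0074)
  (array([-0.268,  0.321,  2.104,  0.128,  0.424, -1.857]), 0.0)
  (array([-0.315,  0.345,  2.265,  0.263,  0.31 , -2.042]), 0.0661)
  (array([-0.356,  0.248,  2.375,  0.32 ,  0.31 , -2.137]), 0.0738)
  (array([-0.355, -0.013,  2.433,  0.183,  0.438, -1.991]), 0.0)
shift [ 0.0109 -0.0127  0.1036] rot [0.026 0.305 0.002] tcp [ 0.6067 -0.1269  0.1016]
shift [ 0.0432 -0.0144  0.1671] rot [0.026 0.305 0.002] tcp [ 0.6127 -0.1274  0.0306]
```

Scaled: 0.09 m / 0.8 = 0.1125, 0.08 m / 0.8 = 0.1, 0.355 rad / 3.1416 = 0.113.

Emit:
{"method": "shift_gripper", "body": {
  "motion": "0.09 0.0025 -0.0038 0.025 0.0016 0.0318 0;0.09 0.005 -0.0075 0.05 0.0032 0.0637 0;0.09 0.0075 -0.0113 0.075 0.0064 0.0955 0;0.09 0.01 -0.015 0.1 0.0083 0.113 0.0006;0.09 0.0113 -0.0159 0.1125 0.0083 0.113 0.0006;0.09 0.0113 -0.0159 0.1125 0.0083 0.113 0.0006"
}}

```text
t: 2.7
tcp_pos: [0.6, -0.1231, 0.1131]
tcp_rot: [3.141, 0.2, 3.055]
contact_force: [-0.4, 0.4, 0.2]
grip_width: 0.0901
grasp_force: 0.0
```

```bash
python3 -c "
from h import *
where();goal([.607,-.127,.049],-.09,.2)"
```

```text
t 2.7 grasp pt [ 0.5963 -0.1228  0.1318] th 0.2 az -0.086 j [-0.255  0.317  2.062  0.063  0.567 -1.79 ] w 0.0901 F [-0.4  0.4  0.2]
shift [ 0.0056 -0.0034  0.0833] rot [ 0.001 -0.     0.004] tcp [ 0.6108 -0.1273  0.0304]
```

Scaled: 0.0833 m / 0.8 = 0.1041, 0.072 m / 0.8 = 0.09, 0.004 rad / 3.1416 = 0.0013.

Emit:
{"method": "shift_gripper", "body": {
  "motion": "0.09 0.0025 -0.0013 0.0313 0 0 0;0.09 0.005 -0.0025 0.0625 0 0 0;0.09 0.0063 -0.0038 0.09 0 0 0.0013;0.09 0.007 -0.0043 0.1041 0.0003 0 0.0013;0.09 0.007 -0.0043 0.1041 0.0003 0 0.0013"
}}

```text
t: 3.12
tcp_pos: [0.6095, -0.1276, 0.031]
tcp_rot: [3.141, 0.199, 3.051]
contact_force: [0.0, 0.4, -0.1]
grip_width: 0.0901
grasp_force: 0.0
```

Emit:
{"method": "shift_gripper", "body": {
  "motion": "0.0 0 0 0 0 0 0;0.0 0 0 0 0 0 0;0.0 0 0 0 0 0 0;0.0 0 0 0 0 0 0;0.0 0 0 0 0 0 0;0.0 0 0 0 0 0 0",
  "clamp_n": 30
}}

```text
t: 3.62
tcp_pos: [0.6115, -0.1282, 0.033]
tcp_rot: [3.142, 0.202, 3.051]
contact_force: [0.3, -0.4, 0.6]
grip_width: 0.0529
grasp_force: 0.0
```

```bash
python3 -c "
from h import *
where();g=[.607,-.127,.049];goal([.497,-.117,.049],-.09,.2)"
```

```text
t 3.62 grasp pt [ 0.6077 -0.1279  0.0516] th 0.202 az -0.091 j [-0.258  0.47   2.043  0.08   0.43  -1.808] w 0.0529 F [ 0.3 -0.4  0.6]
shift [ 0.1096  0.0008 -0.0198] rot [-0.     0.002 -0.001] tcp [ 0.5008 -0.1173  0.0304]
```

Emit:
{"method": "shift_gripper", "body": {
  "motion": "0.0 0 0 0 0 0 0;0.0 0 0 0 0 0 0;0.0 0 0 0 0 0 0;0.0 0 0 0 0 0 0;0.0 0 0 0 0 0 0;0.0 0 0 0 0 0 0",
  "clamp_n": 30
}}

```text
t: 4.12
tcp_pos: [0.6112, -0.1281, 0.0324]
tcp_rot: [3.141, 0.201, 3.051]
contact_force: [0.5, 0.7, 0.9]
grip_width: 0.0199
grasp_force: 30.0
```

```bash
python3 -c "
from h import *
where();goal([.497,-.116,.05],-.09,.2)"
```

```text
t 4.12 grasp pt [ 0.6074 -0.1278  0.051 ] th 0.201 az -0.091 j [-0.258  0.471  2.044  0.08   0.43  -1.808] w 0.0199 F [0.5 0.7 0.9]
shift [ 0.109   0.0017 -0.0212] rot [ 0.     0.001 -0.001] tcp [ 0.5008 -0.1163  0.0314]
```

Scaled: 0.104 m / 0.8 = 0.13, -0.021 m / 0.8 = -0.0263.

Emit:
{"method": "shift_gripper", "body": {
  "motion": "0.0 0.0075 0 -0.0015 0 0 0;0.0 0.0225 0.0004 -0.0045 0 0 0;0.0 0.0425 0.0008 -0.0084 0 0 0;0.0 0.065 0.0011 -0.013 0 0 0;0.0 0.0875 0.0015 -0.0175 0 0 0;0.0 0.1075 0.0018 -0.0216 0 0 0;0.0 0.1225 0.0021 -0.0246 0 0 0;0.0 0.13 0.0021 -0.0263 0 0 0",
  "clamp_n": 30
}}

```text
t: 4.78
tcp_pos: [0.5042, -0.1167, 0.0324]
tcp_rot: [3.142, 0.202, 3.05]
contact_force: [3.0, -0.3, -1.5]
grip_width: 0.0199
grasp_force: 30.0
```

Emit:
{"method": "shift_gripper", "body": {
  "motion": "0.09 0 0 0 0 0 0;0.09 0 0 0 0 0 0;0.09 0 0 0 0 0 0;0.09 0 0 0 0 0 0;0.09 0 0 0 0 0 0;0.09 0 0 0 0 0 0"
}}

```text
t: 5.28
tcp_pos: [0.506, -0.1168, 0.0321]
tcp_rot: [3.141, 0.201, 3.051]
contact_force: [0.7, 0.0, 0.8]
grip_width: 0.0567
grasp_force: 0.0
```

```bash
python3 -c "
from h import *
import cv2
where()
s,t=[snapshot(n)[130:280,240:390,::-1] for n in('scene','top')]
cv2.imwrite('pics/drag.png',cv2.resize(np.hstack([s,t]),None,fx=2.6,fy=2.6,interpolation=2))"
```

```text
t 5.28 grasp pt [ 0.5022 -0.1165  0.0507] th 0.201 az -0.091 j [-0.293  0.354  2.248  0.119  0.345 -1.881] w 0.0567 F [0.7 0.  0.8]
```

View pics/drag.png

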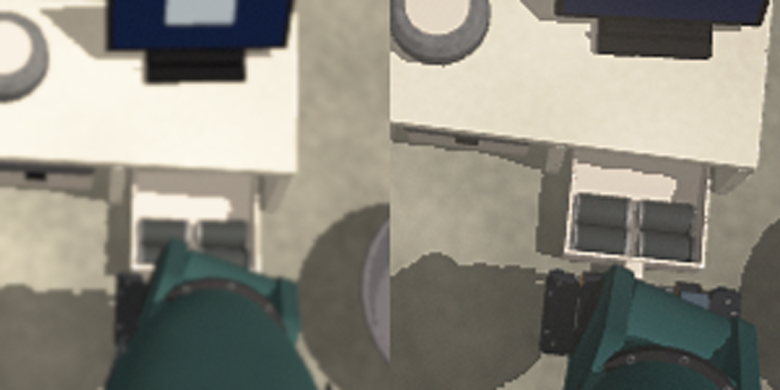

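The picture shows the tray drawn out straight with all four cells lying two by two against the handle wall. Next I regrasp deeper at a tilt of 0.1.

```bash
python3 -c "
from h import *
goal([.528,-.119,.049],-.09,.1)"
```

```text
shift [-0.0233 -0.0002  0.0068] rot [ 0.     0.101 -0.001] tcp [ 0.5299 -0.1192  0.0301]
```

The manual's scale: shifts go in shares of 0.8 m and turns go in shares of pi rad. Converting my numbers, -0.0233 m / 0.8 = -0.0291, -0.018 m / 0.8 = -0.0225, 0.05 rad / 3.1416 = 0.0159.

Emit:
{"method": "shift_gripper", "body": {
  "motion": "0.07 -0.0075 0 0.0021 0 0.008 0;0.07 -0.015 0 0.0043 0 0.0159 0;0.07 -0.0225 0 0.0063 0 0.0239 0;0.07 -0.0291 -0.0003 0.0085 0 0.0321 0;0.06 -0.0291 -0.0003 0.0085 0 0.0321 0;0 -0.0291 -0.0003 0.0085 0 0.0321 0;0 -0.0291 -0.0003 0.0085 0 0.0321 0;0 -0.0291 -0.0003 0.0085 0 0.0321 0",
  "clamp_n": 60
}}

```text
t: 6.05
tcp_pos: [0.5291, -0.1191, 0.03]
tcp_rot: [3.141, 0.1, 3.051]
contact_force: [0.0, -0.0, -0.2]
grip_width: 0.0462
grasp_force: 0.0
```

Emit:
{"method": "shift_gripper", "body": {
  "motion": "0 0 0 0 0 0 0;0 0 0 0 0 0 0;0 0 0 0 0 0 0;0 0 0 0 0 0 0;0 0 0 0 0 0 0",
  "clamp_n": 60
}}

```text
t: 6.47
tcp_pos: [0.5298, -0.1192, 0.0303]
tcp_rot: [3.141, 0.1, 3.051]
contact_force: [-1.4, 0.2, 1.6]
grip_width: 0.0194
grasp_force: 60.0
```

```bash
python3 -c "
from h import *
where()"
```

```text
t 6.47 grasp pt [ 0.5279 -0.119   0.0492] th 0.1 az -0.091 j [-0.273  0.406  2.152  0.039  0.486 -1.787] w 0.0194 F [-1.4  0.2  1.6]
```

Scaled: 0.069 m / 0.8 = 0.0863, -0.015 m / 0.8 = -0.0188.

Emit:
{"method": "shift_gripper", "body": {
  "motion": "0 0.0038 0 -0.0025 0 0 0;0 0.0125 0 -0.0075 0 0 0;0 0.025 0 -0.0125 0 0 0;0 0.04 0 -0.0141 0 0 0;0 0.0563 0 -0.0158 0 0 0;0 0.0713 0 -0.0173 0 0 0;0 0.0813 0 -0.0183 0 0 0;0 0.0863 0 -0.0188 0 0 0",
  "clamp_n": 60
}}

```text
t: 7.13
tcp_pos: [0.4581, -0.1126, 0.0381]
tcp_rot: [3.141, 0.099, 3.05]
contact_force: [0.3, -0.3, -5.5]
grip_width: 0.0199
grasp_force: 60.0
```

```bash
python3 -c "
from h import *
import cv2
where()
s,t=[snapshot(n)[150:300,240:390,::-1] for n in('scene','top')]
cv2.imwrite('pics/out.png',cv2.resize(np.hstack([s,t]),None,fx=2.6,fy=2.6,interpolation=2))
from kin import *
q=manip.state()['joints']
c=np.array([.4936,-.4105]);
for g,az,th in (([.455,-.112,.12],-.09,.1),([.44,-.14,.2],-.3,.1),([.415,-.31,.29],-.643,.1),([.405,-.30,.29],-.693,-.8),):
    print(g,ik(g,az,th,q))
"
```

```text
t 7.13 grasp pt [ 0.4562 -0.1124  0.057 ] th 0.099 az -0.091 j [-0.302  0.307  2.288  0.049  0.45  -1.825] w 0.0199 F [ 0.3 -0.3 -5.5]
[0.455, -0.112, 0.12] (array([-0.302,  0.168,  2.287,  0.038,  0.59 , -1.814]), 0.0)
[0.44, -0.14, 0.2] (array([-3.620e-01,  2.000e-03,  2.269e+00,  9.000e-03,  7.710e-01,
       -1.639e+00]), 0.0)
[0.415, -0.31, 0.29] (array([-0.689, -0.027,  2.106,  0.006,  0.962, -1.62 ]), 0.0)
[0.405, -0.3, 0.29] (array([-0.686,  0.374,  1.779,  0.005,  1.788, -1.565]), 0.0)
```

View pics/out.png

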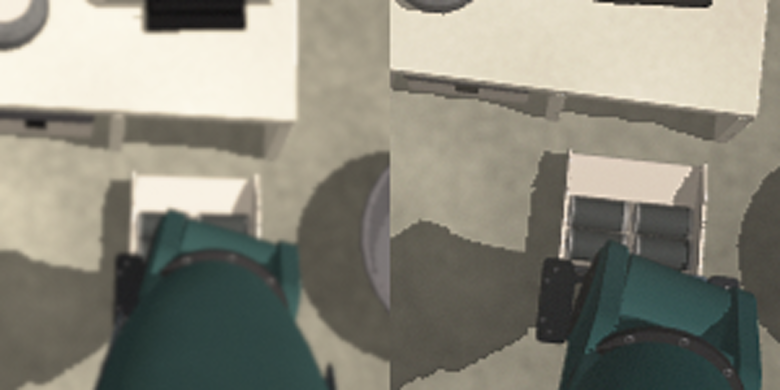

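All four cells are in place and the tray is clear of the shelf and level. Now I lift it.

Scaled: -0.2 m / 0.8 = -0.25, -0.18 m / 0.8 = -0.225.

Emit:
{"method": "shift_gripper", "body": {
  "motion": "0 0 0 -0.01 0 0 0;0 -0.0013 0 -0.035 0 0 0;0 -0.0038 0 -0.07 0 0 0;0 -0.005 0 -0.11 0 0 0;0 -0.0075 0 -0.15 0 0 0;0 -0.01 0 -0.19 0 0 0;0 -0.01 0 -0.225 0 0 0;0 -0.0113 0 -0.25 0 0 0"
}}

```text
t: 7.9
tcp_pos: [0.4496, -0.112, 0.2416]
tcp_rot: [-3.141, 0.103, 3.051]
contact_force: [0.2, -0.5, -6.5]
grip_width: 0.0199
grasp_force: 60.0
```

Emit:
{"method": "shift_gripper", "body": {
  "motion": "0 0 0 -0.0075 0 0 0;0 0 0 -0.01 0 0 0"
}}

```text
t: 8.07
tcp_pos: [0.4489, -0.112, 0.2476]
tcp_rot: [-3.141, 0.103, 3.051]
contact_force: [0.2, 0.2, -6.3]
grip_width: 0.0196
grasp_force: 60.0
```

```bash
python3 -c "
from h import *
where()
a=-.694;u=np.array([np.cos(a),np.sin(a)])
goal([*(.46*np.array([np.cos(-.5),np.sin(-.5)])),.30],-.5,.1)
goal([*(.48*u),.30],a,.1)"
```

```text
t 8.07 grasp pt [ 0.447  -0.1118  0.2665] th 0.103 az -0.091 j [-0.307 -0.107  2.227  0.027  0.92  -1.803] w 0.0196 F [ 0.2  0.2 -6.3]
shift [ 0.0298 -0.113  -0.0367] rot [0.041 0.003 0.407] tcp [ 0.4054 -0.2214  0.2811]
shift [ 0.0566 -0.2026 -0.0394] rot [0.061 0.003 0.6  ] tcp [ 0.3704 -0.3082  0.2811]
```

Scaled: -0.18 m / 0.8 = -0.225, -0.157 m / 0.8 = -0.1963, 0.53 rad / 3.1416 = 0.1687.

Emit:
{"method": "shift_gripper", "body": {
  "motion": "0 0.0013 -0.0075 -0.0063 0.0006 0 0.0064;0 0.0063 -0.0275 -0.0188 0.0022 0 0.0223;0 0.015 -0.0575 -0.0313 0.0045 0.0003 0.0446;0 0.0238 -0.0925 -0.0413 0.007 0.0003 0.07;0 0.035 -0.1275 -0.0463 0.0099 0.0006 0.0955;0 0.045 -0.1625 -0.0475 0.0124 0.0006 0.121;0 0.055 -0.1963 -0.0488 0.015 0.0006 0.1464;0 0.0625 -0.225 -0.0488 0.0172 0.001 0.1687"
}}

```text
t: 8.73
tcp_pos: [0.3768, -0.2876, 0.2785]
tcp_rot: [-3.14, 0.095, 2.512]
contact_force: [1.3, 0.2, -5.5]
grip_width: 0.0198
grasp_force: 60.0
```

Emit:
{"method": "shift_gripper", "body": {
  "motion": "0 0.005 -0.015 0 0.0013 0 0.0127;0 0.0075 -0.0225 0 0.0019 0 0.0191;0 0.01 -0.0275 0 0.0022 0 0.0223;0 0.01 -0.0275 0 0.0022 0 0.0223"
}}

```text
t: 9.07
tcp_pos: [0.3583, -0.2991, 0.2782]
tcp_rot: [-3.14, 0.096, 2.447]
contact_force: [0.8, 0.2, -5.3]
grip_width: 0.0195
grasp_force: 60.0
```

```bash
python3 -c "
from h import *
import cv2
where()
a=-.694;u=np.array([np.cos(a),np.sin(a)])
goal([*(.51*u),.285],a,-.3)
goal([*(.53*u),.28],a,-.8)
s,t=[snapshot(n)[150:330,330:510,::-1] for n in('scene','top')]
cv2.imwrite('pics/tub.png',cv2.resize(np.hstack([s,t]),None,fx=2.2,fy=2.2,interpolation=2))
"
```

```text
t 9.07 grasp pt [ 0.3569 -0.2979  0.2971] th 0.096 az -0.695 j [-0.748 -0.136  2.191  0.004  0.99  -1.626] w 0.0195 F [ 0.8  0.2 -5.3]
shift [-0.0364  0.0008  0.0149] rot [-0.001  0.396 -0.001] tcp [ 0.3877 -0.3226  0.2668]
shift [-0.0483  0.0008  0.0161] rot [-0.001  0.896 -0.001] tcp [ 0.3969 -0.3303  0.2668]
```

View pics/tub.png

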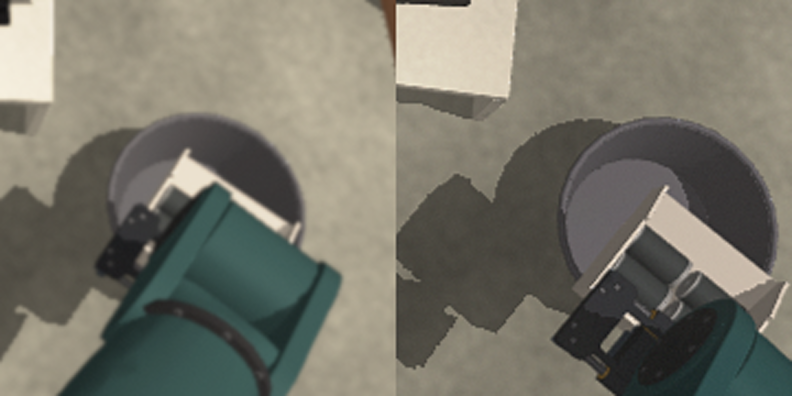

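```bash
python3 -c "
from h import *
a=-.694;u=np.array([np.cos(a),np.sin(a)])
goal([*(.475*u),.24],a,-.3)
print(proj('top',np.array([*(.618*u),.273])))"
```

```text
shift [0.0034 0.0001 0.0569] rot [-0.001  0.397  0.001] tcp [ 0.3608 -0.3002  0.2218]
[477.9406477  255.04554389]
```

Scaled: 0.057 m / 0.8 = 0.0713, 0.056 m / 0.8 = 0.07, 0.397 rad / 3.1416 = 0.1264.

Emit:
{"method": "shift_gripper", "body": {
  "motion": "0 0 0 0.0063 0 0.0095 0;0 0.0013 0 0.0175 0 0.0286 0;0 0.0013 0 0.03 0 0.0509 0;0 0.0025 0 0.0425 0 0.0732 0;0 0.0025 0 0.0538 0 0.0923 0;0 0.0038 0 0.0638 0 0.1098 0;0 0.0038 0 0.07 0 0.1225 0;0 0.0038 0 0.0713 0 0.1264 0"
}}

```text
t: 9.83
tcp_pos: [0.3617, -0.3009, 0.2207]
tcp_rot: [-3.14, -0.304, 2.449]
contact_force: [-0.5, 0.8, -5.7]
grip_width: 0.0197
grasp_force: 60.0
```

```bash
python3 -c "
from h import *
where();a=-.694;u=np.array([np.cos(a),np.sin(a)])
goal([*(.50*u),.255],a,-.55)
goal([*(.53*u),.275],a,-.8)"
```

```text
t 9.83 grasp pt [ 0.3661 -0.3045  0.2388] th 0.304 az -0.693 j [-0.735  0.152  2.04  -0.015  1.253 -1.607] w 0.0197 F [-0.5  0.8 -5.7]
shift [-0.0133 -0.0001 -0.0232] rot [-0.002  0.246  0.001] tcp [ 0.3767 -0.3135  0.2388]
shift [-0.0315 -0.0002 -0.053 ] rot [-0.002  0.496  0.   ] tcp [ 0.3969 -0.3303  0.2618]
```

Scaled: -0.023 m / 0.8 = -0.0288, -0.02 m / 0.8 = -0.025, 0.246 rad / 3.1416 = 0.0783.

Emit:
{"method": "shift_gripper", "body": {
  "motion": "0 -0.0025 0 -0.0038 0 0.0111 0;0 -0.005 0 -0.0088 0 0.0223 0;0 -0.0075 0 -0.0125 0 0.0334 0;0 -0.01 0 -0.0163 0 0.0446 0;0 -0.0125 0 -0.0213 0 0.0557 0;0 -0.015 0 -0.025 0 0.0668 0;0 -0.0163 0 -0.0288 0 0.0783 0;0 -0.0163 0 -0.0288 0 0.0783 0"
}}

```text
t: 10.5
tcp_pos: [0.3768, -0.3137, 0.2402]
tcp_rot: [-3.14, -0.546, 2.448]
contact_force: [-1.6, -0.2, -5.8]
grip_width: 0.0195
grasp_force: 60.0
```

```bash
python3 -c "
from h import *
where();a=-.694;u=np.array([np.cos(a),np.sin(a)])
goal([*(.53*u),.275],a,-.8)"
```

```text
t 10.5 grasp pt [ 0.3844 -0.32    0.2565] th 0.546 az -0.693 j [-0.73   0.286  1.887 -0.021  1.514 -1.601] w 0.0195 F [-1.6 -0.2 -5.8]
shift [-0.0111  0.0001 -0.0319] rot [-0.002  0.254 -0.   ] tcp [ 0.3969 -0.3303  0.2618]
```

Scaled: -0.032 m / 0.8 = -0.04, -0.026 m / 0.8 = -0.0325, 0.254 rad / 3.1416 = 0.0809.

Emit:
{"method": "shift_gripper", "body": {
  "motion": "0 -0.0025 0 -0.0075 0 0.0159 0;0 -0.005 0 -0.015 0 0.0318 0;0 -0.0088 0 -0.025 0 0.0509 0;0 -0.0113 0 -0.0325 0 0.0668 0;0 -0.0138 0 -0.04 0 0.0809 0;0 -0.0138 0 -0.04 0 0.0809 0;0 -0.0138 0 -0.04 0 0.0809 0;0 -0.0138 0 -0.04 0 0.0809 0"
}}

```text
t: 11.17
tcp_pos: [0.3957, -0.3297, 0.2619]
tcp_rot: [-3.14, -0.797, 2.446]
contact_force: [0.8, -0.7, -2.6]
grip_width: 0.0195
grasp_force: 60.0
```

```bash
python3 -c "
from h import *
import cv2
where()
s,t=[snapshot(n)[150:330,330:510,::-1] for n in('scene','top')]
cv2.imwrite('pics/pour.png',cv2.resize(np.hstack([s,t]),None,fx=2.2,fy=2.2,interpolation=2))
"
```

```text
t 11.17 grasp pt [ 0.4062 -0.3384  0.2751] th 0.797 az -0.694 j [-0.727  0.426  1.733 -0.025  1.779 -1.598] w 0.0195 F [ 0.8 -0.7 -2.6]
```

View pics/pour.png

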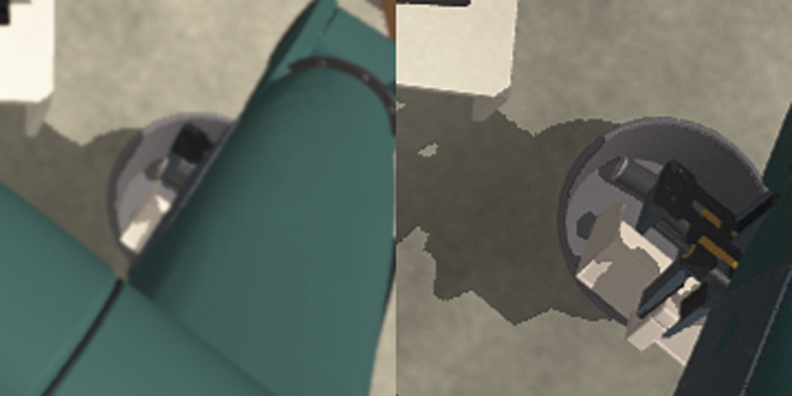

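The cells are landing in the tub: one is visible at the upper left of the tub, and the tray looks empty where it can be seen. I'll tip it slightly more and hold, then read the weight.

Scaled: -0.01 m / 0.8 = -0.0125, -0.008 m / 0.8 = -0.01, 0.13 rad / 3.1416 = 0.0414.

Emit:
{"method": "shift_gripper", "body": {
  "motion": "0 0 0 -0.005 0 0.0159 0;0 0 0 -0.01 0 0.0318 0;0 0 0 -0.0125 0 0.0414 0;0 0 0 -0.0125 0 0.0414 0;0 0 0 -0.0125 0 0.0414 0;0 0 0 -0.0125 0 0.0414 0;0 0 0 -0.0125 0 0.0414 0;0 0 0 -0.0125 0 0.0414 0"
}}

```text
t: 11.93
tcp_pos: [0.4012, -0.3345, 0.2692]
tcp_rot: [-3.139, -0.928, 2.446]
contact_force: [0.0, -0.4, -1.9]
grip_width: 0.0199
grasp_force: 60.0
```

```bash
python3 -c "
from h import *
where();a=-.694;u=np.array([np.cos(a),np.sin(a)])
goal([*(.47*u),.31],a,.1)
"
```

```text
t 11.93 grasp pt [ 0.4129 -0.3442  0.2805] th 0.928 az -0.694 j [-0.726  0.493  1.674 -0.028  1.903 -1.598] w 0.0199 F [ 0.  -0.4 -1.9]
shift [0.0478 0.0005 0.0272] rot [-1.000e-03 -1.028e+00 -1.000e-03] tcp [ 0.3627 -0.3018  0.2911]
```

The weight is 1.9 N, so the tray is empty. I level it off and go back.

Scaled: 0.045 m / 0.8 = 0.0563, 0.04 m / 0.8 = 0.05, -0.9 rad / 3.1416 = -0.2865.

Emit:
{"method": "shift_gripper", "body": {
  "motion": "0 0.0025 0 -0.0125 0 -0.0191 0;0 0.0075 0 -0.015 0 -0.0573 0;0 0.015 0 -0.01 0 -0.0955 0;0 0.0225 0 0 0 -0.1337 0;0 0.0313 0 0.01 0 -0.1719 0;0 0.04 0 0.0188 0 -0.2101 0;0 0.05 0 0.0275 0 -0.2483 0;0 0.0563 0 0.0338 0 -0.2865 0"
}}

```text
t: 12.6
tcp_pos: [0.3636, -0.3031, 0.2896]
tcp_rot: [-3.14, -0.022, 2.448]
contact_force: [-0.1, -1.0, -1.6]
grip_width: 0.0194
grasp_force: 60.0
```

Emit:
{"method": "shift_gripper", "body": {
  "motion": "0 0 0 0 0 -0.0255 0;0 0 0 0 0 -0.0407 0;0 0 0 0 0 -0.0407 0"
}}

```text
t: 12.85
tcp_pos: [0.3628, -0.3024, 0.2891]
tcp_rot: [-3.14, 0.102, 2.448]
contact_force: [-0.2, -0.5, -1.7]
grip_width: 0.0197
grasp_force: 60.0
```

```bash
python3 -c "
from h import *
import cv2
where()
goal([.445,-.113,.27],-.1,.1)
s,t=[snapshot(n)[150:330,330:510,::-1] for n in('scene','top')]
cv2.imwrite('pics/after.png',cv2.resize(np.hstack([s,t]),None,fx=2.2,fy=2.2,interpolation=2))
"
```

```text
t 12.85 grasp pt [ 0.3614 -0.3012  0.308 ] th 0.102 az -0.694 j [-0.746 -0.141  2.175  0.004  1.006 -1.625] w 0.0197 F [-0.2 -0.5 -1.7]
shift [0.06   0.1993 0.0318] rot [-0.061  0.001 -0.591] tcp [ 0.4469 -0.1132  0.2511]
```

View pics/after.png

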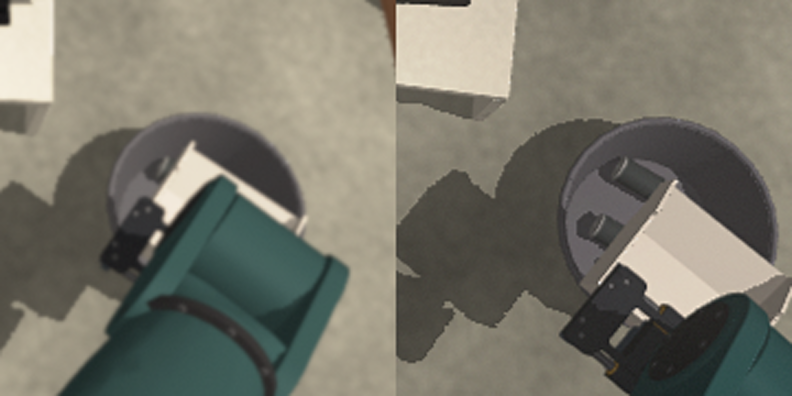

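The tray is empty, the cells are in the tub and the tub has not moved. I go back in front of the bay.

Scaled: 0.2 m / 0.8 = 0.25, 0.178 m / 0.8 = 0.2225, -0.591 rad / 3.1416 = -0.1881.

Emit:
{"method": "shift_gripper", "body": {
  "motion": "0 0.0075 0.025 0.0038 -0.0019 0 -0.0191;0 0.015 0.0563 0.0075 -0.0041 0 -0.0414;0 0.0263 0.09 0.0125 -0.0064 0 -0.0668;0 0.0363 0.1238 0.0163 -0.0095 0 -0.0923;0 0.0463 0.1575 0.02 -0.0121 0 -0.1178;0 0.0563 0.1913 0.025 -0.0146 0 -0.1432;0 0.0663 0.2225 0.0313 -0.0172 0 -0.1687;0 0.075 0.25 0.0398 -0.0194 0 -0.1881"
}}

```text
t: 13.62
tcp_pos: [0.4495, -0.1123, 0.2509]
tcp_rot: [3.14, 0.097, 3.046]
contact_force: [1.3, -0.1, -1.4]
grip_width: 0.0195
grasp_force: 60.0
```

```bash
python3 -c "
from h import *
where()
f=np.array([.9942,-.1075]);
# start tray grip(-90) point estimate
E=np.array([.6098,-.127]);S=E+f*.0225;print('start deep grip',S)
for b in (.19,.08):
  for z in (.057,): g=S-f*b;goal([*g,z],-.105,.1)"
```

```text
t 13.62 grasp pt [ 0.4477 -0.1121  0.2698] th 0.097 az -0.095 j [-0.308 -0.107  2.22   0.027  0.934 -1.799] w 0.0195 F [ 1.3 -0.1 -1.4]
start deep grip [ 0.6321695  -0.12941875]
shift [0.0252 0.0023 0.2114] rot [ 0.002 -0.003  0.01 ] tcp [ 0.4452 -0.1092  0.0381]
shift [-0.0842  0.001   0.222 ] rot [ 0.002 -0.003  0.01 ] tcp [ 0.5545 -0.121   0.0381]
```

Scaled: 0.2114 m / 0.8 = 0.2643, 0.203 m / 0.8 = 0.2538, 0.01 rad / 3.1416 = 0.0032.

Emit:
{"method": "shift_gripper", "body": {
  "motion": "0 0.005 0 0.0188 0 0 0;0 0.01 0.0006 0.0563 0 0 0;0 0.015 0.0013 0.1 0 0 0.0016;0 0.02 0.0019 0.1438 0.0003 0 0.0032;0 0.0238 0.0025 0.1875 0.0006 -0.001 0.0032;0 0.0275 0.0029 0.225 0.0006 -0.001 0.0032;0 0.03 0.0029 0.2538 0.0006 -0.001 0.0032;0 0.0315 0.0029 0.2643 0.0006 -0.001 0.0032"
}}

```text
t: 14.28
tcp_pos: [0.4432, -0.1102, 0.0347]
tcp_rot: [3.14, 0.095, 3.032]
contact_force: [-0.3, -0.2, -2.6]
grip_width: 0.0192
grasp_force: 60.0
```

```bash
python3 -c "
from h import *
import cv2
where()
f=np.array([.9942,-.1075]);S=np.array([.6322,-.1294])
for b,z in((.08,.055),(.042,.0495)): goal([*(S-f*b),z],-.105,.1)
s,t=[snapshot(n)[150:300,240:390,::-1] for n in('scene','top')]
cv2.imwrite('pics/in0.png',cv2.resize(np.hstack([s,t]),None,fx=2.6,fy=2.6,interpolation=2))"
```

```text
t 14.28 grasp pt [ 0.4414 -0.11    0.0536] th 0.095 az -0.11 j [-0.306  0.298  2.315  0.047  0.436 -1.809] w 0.0192 F [-0.3 -0.2 -2.6]
shift [-0.1115  0.0015  0.0092] rot [ 0.001 -0.005 -0.005] tcp [ 0.5546 -0.121   0.0361]
shift [-0.1488  0.0015  0.0183] rot [ 0.001 -0.005 -0.005] tcp [ 0.5923 -0.1251  0.0306]
```

View pics/in0.png

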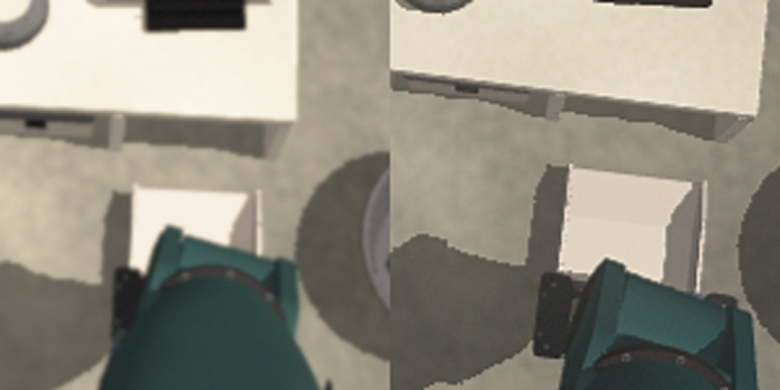

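The tray is lined up with the bay opening. I insert it until the gripper nears the shelf, set it down, release, and regrip at the outer end of the bar.

Scaled: -0.1488 m / 0.8 = -0.186, -0.14 m / 0.8 = -0.175, -0.005 rad / 3.1416 = -0.0016.

Emit:
{"method": "shift_gripper", "body": {
  "motion": "0 -0.0075 0 0 0 0 0;0 -0.0275 0.0004 0.0013 0 0 -0.0006;0 -0.0563 0.0008 0.0038 0 0 -0.0016;0 -0.0875 0.0013 0.0075 0 -0.001 -0.0016;0 -0.1188 0.0016 0.0113 0 -0.0016 -0.0016;0 -0.15 0.0019 0.0144 0.0003 -0.0016 -0.0016;0 -0.175 0.0019 0.0194 0.0003 -0.0016 -0.0016;0 -0.186 0.0019 0.0219 0.0003 -0.0016 -0.0016"
}}

```text
t: 15.05
tcp_pos: [0.5979, -0.1263, 0.0384]
tcp_rot: [-3.14, 0.111, 3.037]
contact_force: [-0.9, -0.2, -1.7]
grip_width: 0.0199
grasp_force: 60.0
```

Emit:
{"method": "shift_gripper", "body": {
  "motion": "0.0 0 0 0.0013 0 0 0;0.0 0 0 0.0013 0 0 0;0.07 0 0 0.0013 0 0 0;0.07 0 0 0.0013 0 0 0;0.07 0 0 0.0013 0 0 0;0.07 0 0 0.0013 0 0 0;0.07 0 0 0.0013 0 0 0"
}}

```text
t: 15.63
tcp_pos: [0.5933, -0.1256, 0.0349]
tcp_rot: [-3.14, 0.106, 3.036]
contact_force: [-0.1, 0.9, 0.1]
grip_width: 0.0501
grasp_force: 0.0
```

```bash
python3 -c "
from h import *
where()
f=np.array([.9942,-.1075]);S=np.array([.6322,-.1294]);st=manip.state()
g=(st['tcp_pos']-.019*np.array(Ro.from_euler('xyz',st['tcp_rot']).as_matrix())[:,2])[:2]
print('remaining',(S-g)@f,(S-g)@[.1075,.9942])
goal([*(g-f*.025),.050],-.105,.2)"
```

```text
t 15.63 grasp pt [ 0.5913 -0.1254  0.0538] th 0.106 az -0.105 j [-0.253  0.467  2.03   0.028  0.539 -1.742] w 0.0501 F [-0.1  0.9  0.1]
remaining 0.04108546632706828 0.0003995401495302921
shift [0.0235 0.0001 0.001 ] rot [-0.001 -0.094 -0.   ] tcp [ 0.5702 -0.1231  0.0314]
```

Scaled: 0.0235 m / 0.8 = 0.0294, 0.018 m / 0.8 = 0.0225, -0.094 rad / 3.1416 = -0.0299.

Emit:
{"method": "shift_gripper", "body": {
  "motion": "0.07 0.0075 0 0 0 -0.0076 0;0.07 0.015 0 0 0 -0.015 0;0.07 0.0225 0 0 0 -0.0223 0;0.07 0.0294 0 0.0013 0 -0.0299 0;0.05 0.0294 0 0.0013 0 -0.0299 0;0.0 0.0294 0 0.0013 0 -0.0299 0;0.0 0.0294 0 0.0013 0 -0.0299 0;0.0 0.0294 0 0.0013 0 -0.0299 0",
  "clamp_n": 30
}}

```text
t: 16.3
tcp_pos: [0.5712, -0.1233, 0.0315]
tcp_rot: [-3.14, 0.201, 3.037]
contact_force: [0.0, 0.6, 0.5]
grip_width: 0.0462
grasp_force: 0.0
```

Emit:
{"method": "shift_gripper", "body": {
  "motion": "0 0 0 0 0 0 0;0 0 0 0 0 0 0;0 0 0 0 0 0 0;0 0 0 0 0 0 0;0 0 0 0 0 0 0",
  "clamp_n": 30
}}

```text
t: 16.72
tcp_pos: [0.5705, -0.1231, 0.0312]
tcp_rot: [-3.14, 0.2, 3.037]
contact_force: [0.3, 0.7, 0.1]
grip_width: 0.0198
grasp_force: 30.0
```

```bash
python3 -c "
from h import *
where()
f=np.array([.9942,-.1075]);S=np.array([.6322,-.1294]);goal([*(S-f*.0253),.050],-.105,.2)"
```

```text
t 16.72 grasp pt [ 0.5667 -0.1227  0.0499] th 0.2 az -0.105 j [-0.267  0.427  2.124  0.08   0.393 -1.804] w 0.0198 F [0.3 0.7 0.1]
shift [-0.0397  0.0003  0.0079] rot [-0.001  0.     0.   ] tcp [ 0.6108 -0.1271  0.0314]
```

Scaled: -0.0385 m / 0.8 = -0.0481, -0.033 m / 0.8 = -0.0413.

Emit:
{"method": "shift_gripper", "body": {
  "motion": "0 -0.0063 0 0.0013 0 0 0;0 -0.0175 0 0.0035 0 0 0;0 -0.03 0.0003 0.006 0 0 0;0 -0.0413 0.0004 0.0083 0 0 0;0 -0.0481 0.0004 0.0096 0 0 0;0 -0.0481 0.0004 0.0096 0 0 0"
}}

```text
t: 17.22
tcp_pos: [0.6107, -0.1271, 0.0314]
tcp_rot: [-3.14, 0.201, 3.037]
contact_force: [-0.4, -0.6, -1.7]
grip_width: 0.0196
grasp_force: 30.0
```

Emit:
{"method": "shift_gripper", "body": {
  "motion": "0.08 0 0 0 0 0 0;0.08 0 0 0 0 0 0;0.08 0 0 0 0 0 0;0.08 0 0 0 0 0 0;0.08 0 0 0 0 0 0;0.08 0 0 0 0 0 0;0.08 0 0 0 0 0 0;0.08 0 0 0 0 0 0"
}}

```text
t: 17.88
tcp_pos: [0.6095, -0.127, 0.0314]
tcp_rot: [-3.14, 0.2, 3.037]
contact_force: [0.5, 0.2, 0.7]
grip_width: 0.0701
grasp_force: 0.0
```

```bash
python3 -c "
from h import *
where();goal([.585,-.125,.10],-.105,.2);goal([.48,-.11,.22],-.105,.2)"
```

```text
t 17.88 grasp pt [ 0.6057 -0.1266  0.05  ] th 0.2 az -0.105 j [-0.255  0.47   2.047  0.069  0.426 -1.781] w 0.0701 F [0.5 0.2 0.7]
shift [ 0.0104 -0.0007 -0.0531] rot [-0.001  0.     0.   ] tcp [ 0.5888 -0.1254  0.0814]
shift [ 0.0904  0.0031 -0.1918] rot [-0.001  0.     0.   ] tcp [ 0.4838 -0.1104  0.2014]
```

Now I back off along the tool axis, withdraw, and look.

Scaled: -0.192 m / 0.8 = -0.24, -0.175 m / 0.8 = -0.2188.

Emit:
{"method": "shift_gripper", "body": {
  "motion": "0.08 0.0038 0 -0.0125 0 0 0;0.08 0.0075 0 -0.0375 0 0 0;0.08 0.013 0 -0.0663 0 0 0;0.08 0.0313 0 -0.1063 0 0 0;0.08 0.0563 0.0013 -0.1438 0 0 0;0.08 0.0813 0.0025 -0.1813 0 0 0;0.08 0.1 0.0038 -0.2188 0 0 0;0.08 0.113 0.0038 -0.24 0 0 0"
}}

```text
t: 18.55
tcp_pos: [0.4821, -0.1101, 0.2042]
tcp_rot: [-3.14, 0.202, 3.037]
contact_force: [0.4, -0.1, 0.5]
grip_width: 0.0799
grasp_force: 0.0
```

Emit:
{"method": "shift_gripper", "body": {
  "motion": "0.08 0 0.0375 0 0 0 0;0.08 0 0.0875 0 0 0 0;0.08 0 0.1375 0 0 0 0;0.08 0 0.1875 0 0 0 0;0.08 0 0.2125 0 0 0 0;0.08 0 0.225 0 0 0 0"
}}

```text
t: 19.05
tcp_pos: [0.5023, 0.0711, 0.2019]
tcp_rot: [-3.141, 0.201, 3.039]
contact_force: [0.4, -0.8, 0.3]
grip_width: 0.08
grasp_force: 0.0
```

Run:
```python
from h import *
import cv2
where()
S={n:snapshot(n)[:,:,::-1].copy() for n in('scene','top')}
s=S['scene'];t=S['top']
for n in S: cv2.imwrite(f'pics/{n}_end.png',S[n])
f=lambda i,x,y:cv2.resize(i[y:y+190,x:x+250],None,fx=1.58,fy=1.58,interpolation=2)
cv2.imwrite('pics/end.png',np.hstack([f(s,250,110),f(t,260,120)]))
for n,i in S.items():   # handle bright mask, same pixels as at start
    o=cv2.imread(f'pics/{n}0.png')
    for im in(o,i):
        y,x=(198,306) if n=='scene' else (190,326)
        m=im[y:y+24,x:x+18].max(2)>175;yy,xx=np.nonzero(m);print(n,'bar',x+xx.mean(),y+yy.mean(),y+yy.max(),m.sum())
```

```text
t 19.05 grasp pt [0.4985 0.0715 0.2206] th 0.201 az -0.103 j [ 0.118  0.007  2.225 -0.069  0.714 -1.302] w 0.08 F [ 0.4 -0.8  0.3]
scene bar 315.825 207.8 214 80
scene bar 317.21768707482994 210.91836734693877 221 147
top bar 336.8192771084337 200.46987951807228 207 83
top bar 336.70873786407765 201.48543689320388 209 103
```

View pics/end.png

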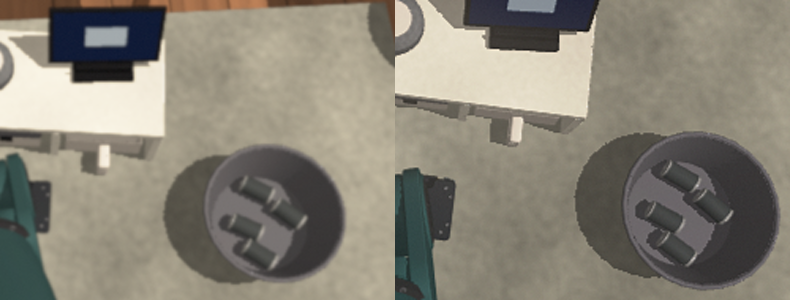

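All four cells lie in the tub. The tray handle is back in its bay, square and within about 2 px (roughly 5 mm) of its start, and the gripper is clear. I'm handing it in.

```bash
python3 -c "
from workcell import manip, snapshot, camera_info
print(manip.finish_job())"
```

```text
the job is handed in; nothing more can be done
None
```

The job is handed in at about 19 s of the 67 s allowed: all four batteries are in the tub, which did not visibly move, and the empty tray is released in its bay, square, handle to the front and about 5 mm short of its original depth by the camera; no verdict was returned.

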